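# Breakfast things back on their coasters

## Robot

A 6-joint arm with a two-finger parallel gripper is mounted at the origin on the work surface. World frame = base frame: x ahead of the robot, y to its left, z up, the work surface at z = 0. Lengths are in m, angles in rad, forces in N, time in s.
With the tool pointing down it reaches from about 0.425 to 1.125 m from the base axis. Payload 14.9 kg.
Tool frame: the origin (TCP) lies midway between the tips of the shut fingers; the grasp point (between the pads) lies 19 mm behind it (robot.hold_point_z is the distance from the TCP to the grasp point, in m); z points along the fingers, y is the line along which they close (so a half turn about z gives the same grasp; the last joint's range is limited). The gripper opens to 91 mm and grips with 3 to 60 N. Pads are 32 mm wide; open, the fingers measure 118 mm over their backs; the gripper's body (76 mm by 178 mm) begins 60 mm behind the grasp point.
Start: joints at [-1.237, 0.379, 1.734, -0, 1.028, -0.033], TCP at [0.251, -0.653, 0.183] pointing down, gripper open.
Joint ranges: [-2.77, 2.77], [-0.74, 2.19], [0, 2.66], [-1.06, 4.2], [0.31, 2.87], [-3.08, 3.08]. Speed limits (rad/s): [1.89, 1.89, 2.39, 3.14, 3.14, 3.14].

## Interface

Orientations are given as a rotation vector (axis times angle).
In Python, from station import robot, eyes, sign_off gives the robot as it stands.
- The arm moves only by the tool step_arm, never from a script. Its arguments are lists of equal length, an entry for each row: "linear": the shift along the tool's x, y, z each as a share of 0.05 m, from -1 to 1, a list of three; "dr": the turn, a rotation vector about the tool's x, y, z each as a share of 0.1 rad, from -1 to 1, a list of three. In form: {"linear": [[tx, ty, tz], ...], "dr": [[wx, wy, wz], ...]}. A call has 1 to 20 rows; each row shifts and turns the commanded pose from where the row before left it, along the tool's axes as they then stand; what a row does not reach is not made up. A row lasts 1/10 s, in which the tool goes at most 50 mm and 8.59 degrees, less where a joint would pass 70% of its speed; a pose out of reach is approached as far as the arm can. A call with a number of a shift or a turn outside -1 to 1 is refused whole. A call with a gripper value outside its range is refused whole. "grip" is the closure, from 0 (fully open) to 1 (shut), set as the call begins (left out, the last holds). The fingers move at their own pace and stop on an object; the grip force is fixed at half the most. Time passes only in rows, so rows that do not move let the fingers close. It gives the time, the measured TCP pose, the force, the opening and the grip force at its end, in the units of the state.
- robot.sense(): the state, without advancing time (a new reading comes with each control period).
- eyes.get_image(name): name is "side" or "top" or "wrist"; returns the picture (420x560x3 uint8, red, green, blue); there is no depth.
- eyes.get_calibration(name): a dict with "fovy" (degrees; the focal length in pixels is half the picture's height over the tangent of half this angle, whatever the lens; pixels are square), "cx", "cy" (the principal point, pixels), "world_to_cam" (4x4, takes a point from world to camera coordinates). Camera axes: x right, y down, z forward; pixel columns grow to the right and rows downward; lengths in m; the calibration is good to about 2 mm. A picture is of the moment at which its call begins: read the wrist's pose just before it. get_calibration takes no time and is no camera call; for the wrist camera it gives the pose at the moment of the call.
- sign_off(): hands the job in; it is judged then, once.
The state is a dict: "t": time; "joints": joint angles; "joint_velocities": joint speeds; "joint_efforts": joint torques, N m; "tcp_pos": TCP position; "orientation": TCP orientation; "force": force on the tool from outside, world axes, zero at the start; "ft_torque": the same for the moment, N m; "width": finger opening in m; "grasp_force": force on a finger pad.
Only numpy, scipy, OpenCV 4.12 (cv2) and the standard library are available. Lean on these libraries where they do the work, as an engineer would, in place of code of your own. Each camera call takes 0.05 s, during which the arm holds its last target. There are 200 camera calls.

## Task

Put the blue cup, the white egg cup, the round red-capped tin and the yellow caddy each on the coaster of its own colour, upright and centred on the outline drawn there, with the caddy lined up with its rectangle (either way round). Set each down gently rather than dropping it, tip nothing over, and leave the spice jar and the teaspoon where they are.

Things in the scene. Friction and masses are not known exactly. Their poses are not given: they have to be found in the camera images.
- cup: Loose blue plastic cup, open at the top, empty, standing upright: 78 mm tall, 64 mm outside diameter at the rim narrowing to 56 mm at the foot, wall 3.5 mm, about 60 g. Origin at the centre of its underside, z up.
- egg_cup: Loose white ceramic egg cup, standing upright: 64 mm tall; foot 42 mm in diameter, stem 20 mm in diameter up to 24 mm height; bowl nearly straight-sided, 48 mm in diameter at 40 mm height and 50 mm at the rim; about 90 g. Origin at the centre of its underside, z up.
- tin: Loose round tin box with a closed twist cap, standing upright: 46 mm tall; steel body 62 mm in diameter, red cap 64 mm in diameter from 29 mm height to the top; about 140 g. The cap stays on. Origin at the centre of its underside, z up.
- caddy: Loose yellow rectangular tea caddy, closed, standing upright: 78 mm along its x, 46 mm along its y, 58 mm tall, about 130 g. Origin at the centre of its underside, z up; x is its long side.
- cup_coaster: Round blue coaster, 96 mm in diameter, with a white circle outline 62 mm in diameter for the cup; fixed to the plank; 4 mm thick; origin at the centre of its underside, z up.
- egg_coaster: Round white coaster, 76 mm in diameter, with a black circle outline 48 mm in diameter for the egg cup; fixed to the plank; 4 mm thick; origin at the centre of its underside, z up.
- tin_coaster: Round red coaster, 96 mm in diameter, with a white circle outline 68 mm in diameter for the tin; fixed to the plank; 4 mm thick; origin at the centre of its underside, z up.
- caddy_coaster: Rectangular yellow coaster, 110 mm along its x and 78 mm along its y, with a black rectangle outline 84 by 52 mm for the caddy; fixed to the plank; 4 mm thick; origin at the centre of its underside, z up; x is its long side.
- spice_jar: Bystander: small loose amber glass jar with a black cap, upright, 44 mm in diameter, 85 mm tall. Origin at the centre of its underside, z up.
- teaspoon: Bystander: loose steel teaspoon lying on the plank, 140 mm long along its x, 31 mm wide at the bowl, 11 mm high, handle towards its -x. Origin at the middle of its length, at plank height.
Things that resemble listed ones, but are neither listed nor needed, are in the scene too. What is shaped like the caddy but pink or turquoise is not meant.

How it is judged:
At the end, for the whole second after the job is handed in: Each of the four things stands on its own coaster within 12 mm of its centre, upright within 0.1 rad, at rest and released; the caddy's long side is within 0.22 rad (about 12 degrees) of its coaster's long side, either way round (horizontal distance between cup and cup_coaster below 0.012 m and z of cup in the frame of cup_coaster below 0.008 m and angle between each of cup, egg_cup, tin, caddy's own z axis and vertical below 0.1 rad and linear speed of each of cup, egg_cup, tin, caddy below 0.02 m/s and angular speed of each of cup, egg_cup, tin, caddy below 0.2 rad/s and horizontal distance between egg_cup and egg_coaster below 0.012 m and z of egg_cup in the frame of egg_coaster below 0.008 m and horizontal distance between tin and tin_coaster below 0.012 m and z of tin in the frame of tin_coaster below 0.008 m and horizontal distance between caddy and caddy_coaster below 0.012 m and z of caddy in the frame of caddy_coaster below 0.008 m and angle between the x axis of caddy and the x axis of caddy_coaster, either way round below 0.22 rad); the robot touches nothing.
It fails at once if the spice jar or the teaspoon is moved more than 20 mm (distance of any of spice_jar, teaspoon from where it was at the start of the episode above 0.02 m).
It fails at once if one of the four things is dropped (falls faster than 0.6 m/s, a drop of about 2 cm) ((linear speed of cup above 0.6 m/s and contact force between each of the arm, the fingers and cup below 0.01 N) or (linear speed of egg_cup above 0.6 m/s and contact force between each of the arm, the fingers and egg_cup below 0.01 N) or (linear speed of tin above 0.6 m/s and contact force between each of the arm, the fingers and tin below 0.01 N) or (linear speed of caddy above 0.6 m/s and contact force between each of the arm, the fingers and caddy below 0.01 N)).
It fails at once if one of the four things is tipped over (more than 0.6 rad) (angle between any of cup, egg_cup, tin, caddy's own z axis and vertical above 0.6 rad).
It also fails if it takes over 125 s, if anything falls off the work surface, if the arm or the gripper's body presses on something with over 40 N, if the wrist force passes 120 N, or if a joint passes its speed limit or range.

## Working session

There is one attempt and no reset: what is moved stays moved. The work goes in short steps, Python scripts to look and compute and a tool call to move; the robot and the scene stay as the last step left them, time stands still between calls to the robot, and variables do not carry over. Pictures are saved under pics/ and viewed, at most 14 in all, crops included, and the job is handed in when it is done.

Besides the shell and the picture viewer there is one more tool, called after "Request:" as name(argument=value, ...) on one line, values as JSON. step_arm: Moves the arm, as the interface text tells. Shift numbers are shares of 0.05 m and turn numbers shares of 0.1 rad, none past 1 either way. Its arguments: {"type":"object","properties":{"linear":{"type":"array","items":{"type":"array","items":{"type":"number","minimum":-1,"maximum":1}}},"dr":{"type":"array","items":{"type":"array","items":{"type":"number","minimum":-1,"maximum":1}}},"grip":{"type":"number"}},"required":["linear","dr"]}

```bash
mkdir -p pics; ls
python3 - <<'E'
from station import robot, eyes
import cv2
s=robot.sense(); print(s)
for n in ("top","side"):
    c=eyes.get_calibration(n); print(n,c)
    cv2.imwrite(f"pics/{n}0.png",cv2.resize(eyes.get_image(n)[:,:,::-1],(800,600),interpolation=cv2.INTER_CUBIC))
E
```

```text
pics
{'t': 0.0, 'joints': array([-1.23731940e+00,  3.79377735e-01,  1.73478792e+00, -6.50715395e-05,
        1.02852587e+00, -3.33308244e-02]), 'joint_velocities': array([ 5.65715276e-04, -3.95464782e-04, -8.30464643e-04,  8.86813265e-04,
       -3.71336940e-04,  9.01787853e-05]), 'joint_efforts': array([-1.57580784e-03, -7.63727689e+01, -4.34371805e+01,  6.50096079e-02,
        4.25145181e-02, -1.47753076e-04]), 'tcp_pos': array([ 0.25086084, -0.65303318,  0.1825063 ]), 'orientation': array([-3.08783399e+00, -5.72810790e-01,  3.44490044e-04]), 'force': array([-0.09944617,  0.41950935, -0.17354982]), 'ft_torque': array([-0.01342041,  0.0387675 , -0.02019773]), 'grasp_force': 0.0, 'width': 0.09152107233065565}
top {'fovy': 51.39560096410595, 'cx': 282.4622137036693, 'cy': 213.27146929919334, 'world_to_cam': array([[-0.01810203, -0.99981897, -0.00586098,  0.03479969],
       [-0.99482488,  0.01859716, -0.09988799,  0.48132599],
       [ 0.0999789 ,  0.00402247, -0.99498143,  1.08639967],
       [ 0.        ,  0.        ,  0.        ,  1.        ]])}
side {'fovy': 53.38170419229897, 'cx': 280.7005734142448, 'cy': 210.18392804133995, 'world_to_cam': array([[-0.74232555, -0.6699109 ,  0.01312092,  0.35265282],
       [-0.4370273 ,  0.46923885, -0.76734741,  0.2292992 ],
       [ 0.50789755, -0.57535579, -0.64109734,  0.8085971 ],
       [ 0.        ,  0.        ,  0.        ,  1.        ]])}
```

View pics/top0.png

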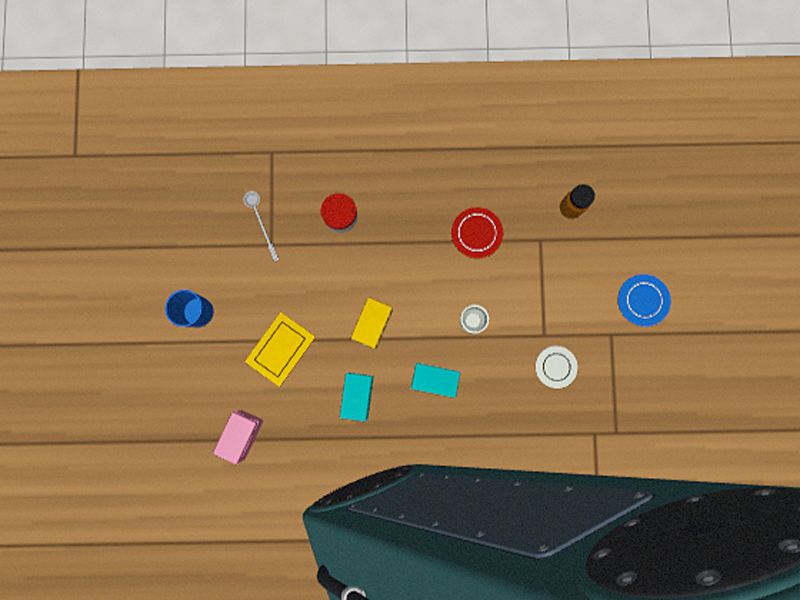

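View pics/side0.png

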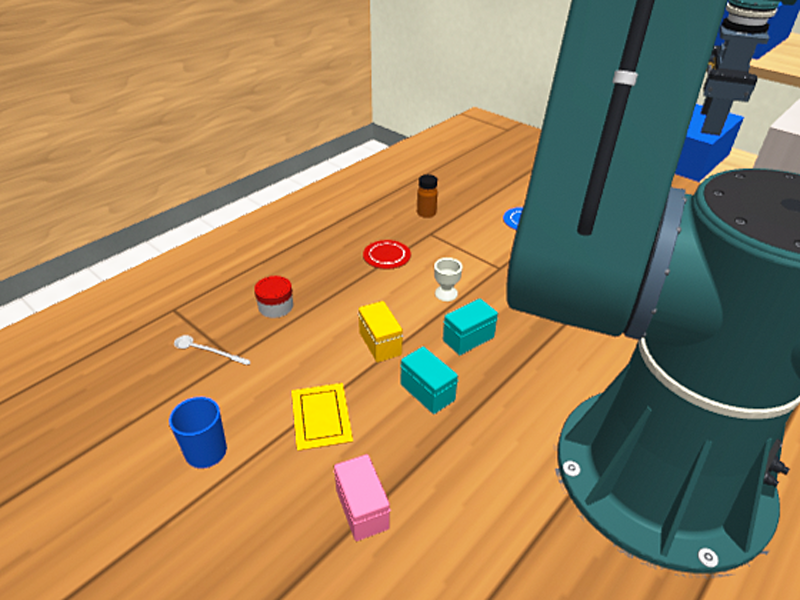

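The views show:
- **Top view, 800x600:** cup (188,309), caddy (371,323), egg cup (474,319), tin (339,212), jar (577,200) and spoon (262,228). The coasters are blue (644,300), white (557,367), red (477,232) and yellow (280,349).
- **What could be mistaken:**
  - Caddy: turquoise boxes (356,397) and (436,380), pink box (238,437) and the flat yellow coaster (280,349).
  - Tin: red coaster (477,232).
  - Egg cup: white coaster (557,367).
  - Cup: blue coaster (644,300).
- **Choice:** the raised yellow box at (371,323), which the side view shows as a box at (380,330).

```bash
cat > loc.py <<'E'
import numpy as np, cv2
from scipy.optimize import minimize
from station import robot, eyes
def proj(c,P):
    q=P@c["world_to_cam"][:3,:3].T+c["world_to_cam"][:3,3]
    f=210/np.tan(np.radians(c["fovy"])/2)
    return q[:,:2]/q[:,2:]*f+[c["cx"],c["cy"]]
a=np.linspace(0,2*np.pi,48,endpoint=False)
ring=lambda d,z:np.c_[d/2*np.cos(a),d/2*np.sin(a),0*a+z]
box=lambda l,w,zs:np.array([[sx*l/2,sy*w/2,z] for sx in(-1,1) for sy in(-1,1) for z in zs])
M=dict(cup=np.r_[ring(.056,0),ring(.064,.078)],egg=np.r_[ring(.042,0),ring(.048,.04),ring(.05,.064)],
 tin=np.r_[ring(.064,.029),ring(.064,.046)],caddy=box(.078,.046,(0,.058)),
 cc=ring(.096,.004),ec=ring(.076,.004),tc=ring(.096,.004),yc=box(.110,.078,(.004,)),jar=np.r_[ring(.044,.001),ring(.044,.085)])
HSV=dict(cup=((100,120,40),(125,255,255)),cc=((100,120,40),(125,255,255)),egg=((0,0,60),(180,60,255)),ec=((0,0,60),(180,60,255)),
 tin=((172,150,60),(4,255,255)),tc=((172,150,60),(4,255,255)),caddy=((23,140,70),(33,255,255)),yc=((23,140,70),(33,255,255)))
def mask(img,k):
    h=cv2.cvtColor(img,cv2.COLOR_RGB2HSV); lo,hi=HSV[k]
    if lo[0]>hi[0]: return cv2.inRange(h,lo,(180,)+hi[1:])|cv2.inRange(h,(0,)+lo[1:],hi)
    return cv2.inRange(h,lo,hi)
def fit(img,c,k,seed,x0,z=0.,S=4):
    """seed: pixel in the native picture; the blob nearest to it is matched by the model's outline"""
    m=cv2.morphologyEx(mask(img,k),cv2.MORPH_CLOSE,np.ones((3,3)))
    n,lab,st,cen=cv2.connectedComponentsWithStats(m)
    ok=[i for i in range(1,n) if st[i,4]>40]
    i=min(ok,key=lambda i:np.hypot(*(cen[i]-seed)))
    x,y,w,h=st[i,:4]; o=np.array([x-12,y-12]); sz=((w+24)*S,(h+24)*S)
    pts=cv2.findNonZero((lab==i).astype(np.uint8)).reshape(-1,2)
    cor=np.concatenate([pts+d for d in([-.5,-.5],[.5,-.5],[-.5,.5],[.5,.5])])
    def ras(p):
        b=np.zeros(sz[::-1],np.uint8)
        cv2.fillConvexPoly(b,cv2.convexHull(np.round((p-o)*S*16).astype(np.int32)),1,shift=4); return b
    T=ras(cor)
    def pose(v):
        t=v[2] if len(v)>2 else 0; R=np.array([[np.cos(t),-np.sin(t),0],[np.sin(t),np.cos(t),0],[0,0,1]])
        return M[k]@R.T+[v[0],v[1],z]
    def cost(v):
        B=ras(proj(c,pose(v))); return 1-(T&B).sum()/max((T|B).sum(),1)
    best=None
    for t in ([None] if len(x0)==2 else x0[2]):
        v0=list(x0[:2])+([] if t is None else [t])
        s=np.r_[[v0],[np.array(v0)+d for d in np.diag([.02,.02,.2][:len(v0)])]]
        r=minimize(cost,v0,method="Nelder-Mead",options=dict(initial_simplex=s,xatol=1e-4,fatol=1e-4))
        if best is None or r.fun<best.fun: best=r
    return best.x,1-best.fun
def ray(c,uv,z):
    f=210/np.tan(np.radians(c["fovy"])/2); R=c["world_to_cam"][:3,:3]; t=c["world_to_cam"][:3,3]
    d=R.T@np.array([(uv[0]-c["cx"])/f,(uv[1]-c["cy"])/f,1]); C=-R.T@t
    return (C+d*(z-C[2])/d[2])[:2]
E
python3 - <<'E'
from loc import *
c=eyes.get_calibration("top"); img=eyes.get_image("top"); cs=eyes.get_calibration("side"); ims=eyes.get_image("side")
px=dict(cup=(188,309),egg=(474,319),tin=(339,212),caddy=(371,323),cc=(644,300),ec=(557,367),tc=(477,232),yc=(280,349))
for k,p in px.items():
    p=np.array(p)*.7; x=list(ray(c,p,.04 if k in("cup","egg","tin","caddy") else 0)); 
    if k in("caddy","yc"): x.append(np.arange(-1.5,1.6,.5))
    v,q=fit(img,c,k,p,x); out=[np.round(v,4),round(q,3)]
    if k!="cc":
        sp=proj(cs,np.array([[v[0],v[1],.03 if k in("cup","egg","tin","caddy") else .004]]))[0]
        v2,q2=fit(ims,cs,k,sp,list(v[:2])+([[v[2]]] if len(v)>2 else [])); out+=[np.round(v2,4),round(q2,3)]
    print(k,*out,"R",round(np.hypot(v[0],v[1]),3))
for n,p,z in(("jar top",(582,195),.085),("spoon a",(251,199),.005),("spoon b",(276,260),.005),("turq",(356,397),.05),("turq2",(436,380),.05),("pink",(238,437),.05)): print(n,ray(c,np.array(p)*.7,z).round(3))
x0,y0=int(371*.7)-40,int(323*.7)-30
a=cv2.resize(img[y0:y0+60,x0:x0+80],None,fx=5,fy=5,interpolation=cv2.INTER_CUBIC)
p=proj(cs,np.array([[*ray(c,(371*.7,323*.7),.05),.03]]))[0].astype(int)-[40,30]
b=cv2.resize(ims[p[1]:p[1]+60,p[0]:p[0]+80],None,fx=5,fy=5,interpolation=cv2.INTER_CUBIC)
cv2.imwrite("pics/caddy.png",np.hstack([a,b])[:,:,::-1])
E
```

```text
cup [0.4792 0.4009] 0.972 [0.4776 0.3988] 0.978 R 0.625
egg [ 0.4526 -0.0954] 0.955 [ 0.4515 -0.0961] 0.977 R 0.463
tin [0.6514 0.1399] 0.944 [0.6504 0.1389] 0.945 R 0.666
caddy [0.4497 0.0837 2.7215] 0.956 [0.4884 0.042  2.6903] 0.555 R 0.457
cc [ 0.4849 -0.4096] 0.983 R 0.635
ec [ 0.3681 -0.2458] 0.949 [ 0.3681 -0.2458] 0.0 R 0.443
tc [ 0.6154 -0.1107] 0.985 [ 0.613  -0.1088] 0.957 R 0.625
yc [ 0.4087  0.2514 -0.6395] 0.933 [ 0.4071  0.2504 -0.6297] 0.952 R 0.48
jar top [ 0.659 -0.283]
spoon a [0.685 0.304]
spoon b [0.57  0.258]
turq [0.322 0.11 ]
turq2 [ 0.348 -0.028]
pink [0.258 0.312]
```

View pics/caddy.png

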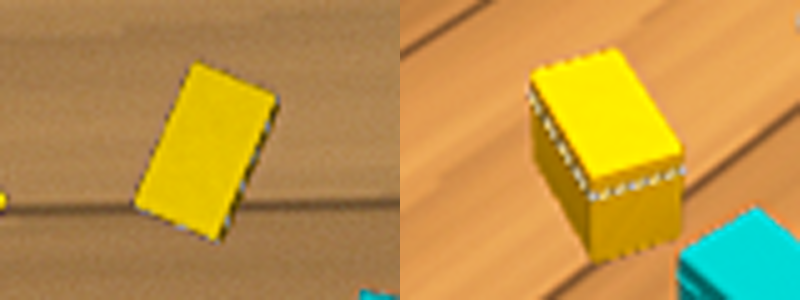

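The close crop confirms the choice: a raised yellow box with a lid seam, its top face centred near the top view's (371,323), and a turquoise box beside it. The egg cup goes first. I turn the tool square to the world axes and move over it.

Request:
step_arm(linear=[[0, 0, 0], [0, 0, 0], [0, 0, 0], [0, 0, 0], [0.25, -0.7, 0.05], [0.25, -0.7, 0.05], [0.25, -0.7, 0.05], [0.25, -0.7, 0.05], [0.25, -0.7, 0.05], [0.25, -0.7, 0.05], [0.25, -0.7, 0.05], [0.25, -0.7, 0.05], [0.25, -0.7, 0.05], [0.25, -0.7, 0.05], [0.25, -0.7, 0.05], [0.25, -0.7, 0.05], [0.25, -0.7, 0.05], [0.25, -0.7, 0.05], [0.25, -0.7, 0.05], [0.25, -0.7, 0.05]], dr=[[0, 0, 0.92], [0, 0, 0.92], [0, 0, 0.92], [0, 0, 0.91], [0, 0, 0], [0, 0, 0], [0, 0, 0], [0, 0, 0], [0, 0, 0], [0, 0, 0], [0, 0, 0], [0, 0, 0], [0, 0, 0], [0, 0, 0], [0, 0, 0], [0, 0, 0], [0, 0, 0], [0, 0, 0], [0, 0, 0], [0, 0, 0]], grip=0)

```text
t: 2.2
tcp_pos: [0.4514, -0.092, 0.1431]
orientation: [3.142, -0.0, 0.0]
force: [0.4, -0.9, -0.7]
width: 0.0913
grasp_force: 0.0
```

Request:
step_arm(linear=[[0, 0.0, 0.4], [0, 0.0, 0.4], [0, 0, 0.4], [0, 0, 0.3], [0, 0, 0.3], [0, 0, 0.2], [0, 0, 0.2], [0, 0, 0], [0, 0, 0]], dr=[[0, 0, 0], [0, 0, 0], [0, 0, 0], [0, 0, 0], [0, 0, 0], [0, 0, 0], [0, 0, 0], [0, 0, 0], [0, 0, 0]])

```text
t: 3.1
tcp_pos: [0.4513, -0.0935, 0.0333]
orientation: [-3.142, 0.0, -0.0]
force: [-0.1, 0.8, 1.0]
width: 0.0912
grasp_force: 0.0
```

Run:
```python
from loc import *
print(robot.sense()["tcp_pos"], eyes.get_calibration("wrist"))
cv2.imwrite("pics/w1.png",eyes.get_image("wrist")[:,:,::-1])
```

```text
[ 0.45128086 -0.09352864  0.03331061] {'fovy': 70.17037826180149, 'cx': 282.08554755651846, 'cy': 211.39138881493437, 'world_to_cam': array([[ 5.53514356e-04, -9.99999270e-01, -1.07429736e-03,
        -9.29717075e-02],
       [-9.63164109e-01, -8.22018333e-04,  2.68913041e-01,
         4.42898924e-01],
       [-2.68913728e-01,  8.85877434e-04, -9.63163861e-01,
         3.67386161e-01],
       [ 0.00000000e+00,  0.00000000e+00,  0.00000000e+00,
         1.00000000e+00]])}
```

View pics/w1.png

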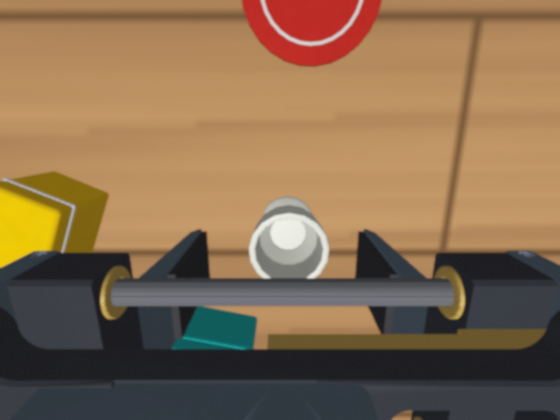

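The wrist picture shows the egg cup's rim at (288,245) between the pads at columns 208 and 358. Closing now.

Request:
step_arm(linear=[[0, 0, 0], [0, 0, 0], [0, 0, 0], [0, 0, 0], [0, 0, 0], [0, 0, 0], [0, 0, 0], [0, 0, 0], [0, 0, 0], [0, 0, 0]], dr=[[0, 0, 0], [0, 0, 0], [0, 0, 0], [0, 0, 0], [0, 0, 0], [0, 0, 0], [0, 0, 0], [0, 0, 0], [0, 0, 0], [0, 0, 0]], grip=1)

```text
t: 4.15
tcp_pos: [0.4592, -0.0974, 0.0382]
orientation: [3.135, 0.002, 0.022]
force: [6.3, -6.1, 7.7]
width: 0.0144
grasp_force: 0.7
```

Run:
```python
from loc import *
s=robot.sense();print(s["tcp_pos"],s["width"],s["force"],s["grasp_force"])
w=eyes.get_image("wrist"); t=eyes.get_image("side")
c=eyes.get_calibration("side"); p=proj(c,np.array([[.46,-.096,.04]]))[0].astype(int)
b=cv2.resize(t[max(p[1]-75,0):p[1]+75,p[0]-70:p[0]+70],(392,420),interpolation=cv2.INTER_CUBIC)
cv2.imwrite("pics/w2.png",cv2.resize(np.hstack([w,b]),(800,353))[:,:,::-1])
```

```text
[ 0.45923251 -0.09742499  0.03820613] 0.014388137007150683 [ 6.29795376 -6.12452325  7.74688342] 0.6993675148878069
```

View pics/w2.png

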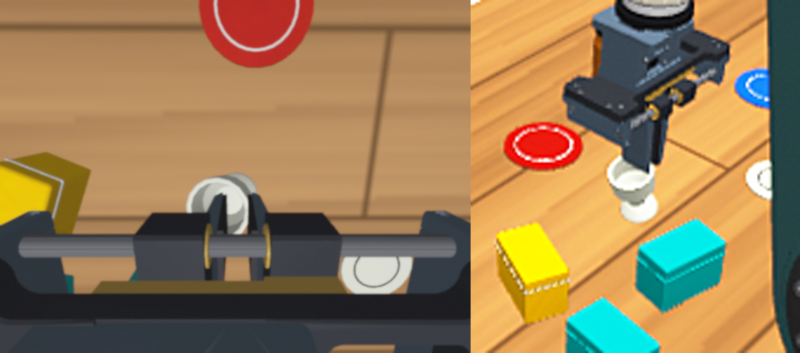

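The two views show that the egg cup was not gripped: it slid out ahead of the fingers (rim at about (218,200) in the left half) and is tilted against them. I'll look closer before letting go.

Run:
```python
from loc import *
w=eyes.get_image("wrist"); t=eyes.get_image("side")
c=eyes.get_calibration("side"); p=proj(c,np.array([[.46,-.096,.04]]))[0].astype(int)
b=cv2.resize(t[p[1]-28:p[1]+28,p[0]-26:p[0]+26],(390,420),interpolation=cv2.INTER_CUBIC)
a=cv2.resize(w[190:330,200:335],(405,420),interpolation=cv2.INTER_CUBIC)
cv2.imwrite("pics/w3.png",np.hstack([a,b])[:,:,::-1])
s=robot.sense();print(s["joints"],s["ft_torque"],s["joint_efforts"])
```

```text
[-2.55824162e-01  2.63417515e-01  2.25465567e+00 -1.63406823e-03
  6.15161594e-01  1.31602212e+00] [-2.02158897 -0.13157754 -0.00616226] [  4.53783453 -33.83005142 -14.01951313   1.63775168   0.85714649
   0.06930813]
```

View pics/w3.png

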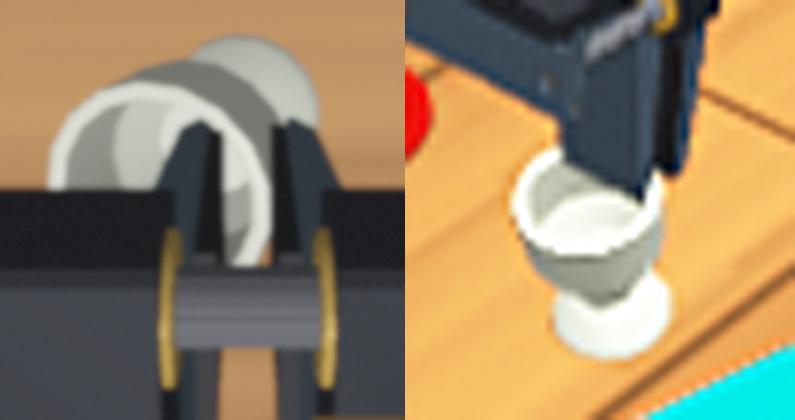

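The enlargement shows the left finger inside the bowl (crop (200,160)) and the right finger outside, so they straddle the -y wall. The foot is still near its old place and the cup leans about 0.3 rad towards +y. I'll open slightly while following the wall back to -y, so that it rocks upright gently.

Request:
step_arm(linear=[[0, 0.04, -0.01], [0, 0.04, -0.01], [0, 0.04, -0.01], [0, 0.04, -0.01], [0, 0.04, -0.01], [0, 0.04, -0.01], [0, 0.04, -0.01], [0, 0.04, -0.01], [0, 0.04, -0.01], [0, 0.04, -0.01], [0, 0, 0], [0, 0, 0]], dr=[[0, 0, 0], [0, 0, 0], [0, 0, 0], [0, 0, 0], [0, 0, 0], [0, 0, 0], [0, 0, 0], [0, 0, 0], [0, 0, 0], [0, 0, 0], [0, 0, 0], [0, 0, 0]], grip=0.78)

```text
t: 5.55
tcp_pos: [0.4511, -0.1135, 0.0382]
orientation: [-3.142, 0.0, -0.0]
force: [0.7, -0.4, 0.7]
width: 0.0203
grasp_force: 0.0
```

Run:
```python
from loc import *
w=eyes.get_image("wrist"); t=eyes.get_image("side")
c=eyes.get_calibration("side"); p=proj(c,np.array([[.46,-.096,.04]]))[0].astype(int)
b=cv2.resize(t[p[1]-28:p[1]+28,p[0]-26:p[0]+26],(390,420),interpolation=cv2.INTER_CUBIC)
a=cv2.resize(w[190:330,200:335],(405,420),interpolation=cv2.INTER_CUBIC)
cv2.imwrite("pics/w4.png",np.hstack([a,b])[:,:,::-1])
```

```text
(no output)
```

View pics/w4.png

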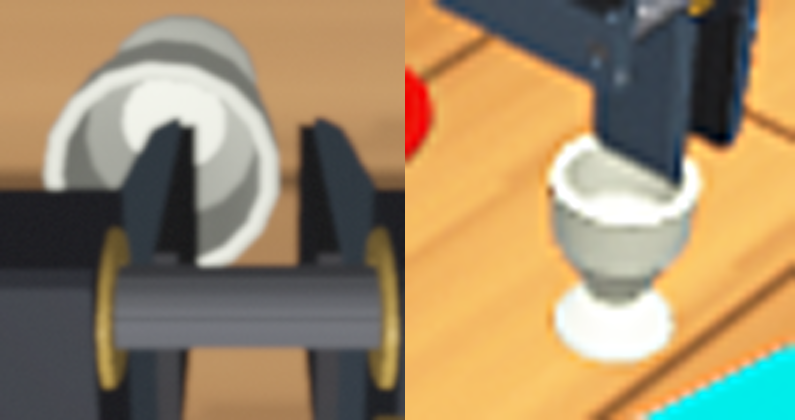

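The egg cup stands upright and free again, rim centre near crop (162,165), with the finger inside it. I'll lift straight out and measure it again.

Request:
step_arm(linear=[[0, 0, -0.1], [0, 0, -0.2], [0, 0, -0.3], [0, 0, -0.4], [0, 0, -0.4], [0, 0, -0.4], [0, 0, 0], [0, 0, 0]], dr=[[0, 0, 0], [0, 0, 0], [0, 0, 0], [0, 0, 0], [0, 0, 0], [0, 0, 0], [0, 0, 0], [0, 0, 0]])

```text
t: 6.45
tcp_pos: [0.4513, -0.1135, 0.1286]
orientation: [3.141, -0.0, 0.002]
force: [-0.4, 0.1, -0.5]
width: 0.0203
grasp_force: 0.0
```

Run:
```python
from loc import *
s=robot.sense(); print(s["tcp_pos"],s["width"])
c=eyes.get_calibration("wrist"); w=eyes.get_image("wrist")
cs=eyes.get_calibration("side"); t=eyes.get_image("side")
print("side",fit(t,cs,"egg",proj(cs,np.array([[.452,-.096,.03]]))[0],[.452,-.096]))
cv2.imwrite("pics/w5.png",w[:,:,::-1])
print("TCP px",proj(c,s["tcp_pos"][None]), proj(c,np.array([[.452,-.096,.064]])))
m=mask(w,"egg"); m[250:]=0
n,l,st,ce=cv2.connectedComponentsWithStats(m); print([(st[i],ce[i].round(0)) for i in range(1,n) if st[i,4]>200])
```

```text
[ 0.45131698 -0.11352479  0.12857372] 0.020278400417328507
side (array([ 0.45142669, -0.09307148]), np.float64(0.9712430426716141))
TCP px [[283.17342544 235.57409732]] [[263.98893067 210.67572295]]
[(array([  0,   0,  50,  27, 827], dtype=int32), array([29., 13.])), (array([246,   0,  72,  71, 494], dtype=int32), array([281.,  39.])), (array([527, 137,  33,  59, 225], dtype=int32), array([539., 170.])), (array([ 72, 162,  49,  88, 274], dtype=int32), array([105., 199.])), (array([ 236,  178,   54,   72, 2419], dtype=int32), array([263., 208.])), (array([369, 235,  56,  15, 594], dtype=int32), array([397., 243.]))]
```

View pics/w5.png

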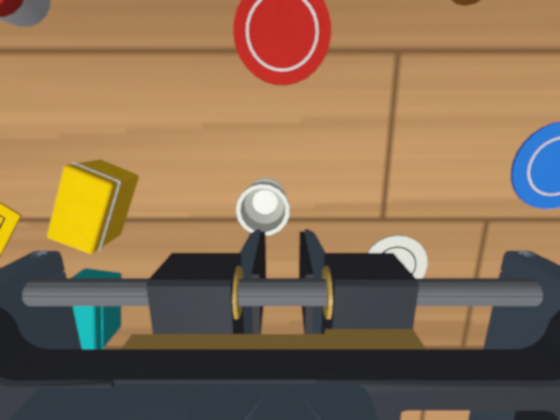

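The rim centre is at (263,208), so the egg cup is at about (0.453, -0.095) and the measured location was right. The fast full closing is therefore the likely culprit. I'll re-centre, go down, and close in stages.

Request:
step_arm(linear=[[0, -0.1, 0], [0, -0.1, 0], [0, -0.1, 0], [0.03, -0.07, 0], [0, 0, 0], [0, 0, 0.2], [0, 0, 0.3], [0, 0, 0.35], [0, 0, 0.35], [0, 0, 0.35], [0, 0, 0.2], [0, 0, 0.15], [0, 0, 0], [0, 0, 0]], dr=[[0, 0, 0], [0, 0, 0], [0, 0, 0], [0, 0, 0], [0, 0, 0], [0, 0, 0], [0, 0, 0], [0, 0, 0], [0, 0, 0], [0, 0, 0], [0, 0, 0], [0, 0, 0], [0, 0, 0], [0, 0, 0]], grip=0)

```text
t: 7.95
tcp_pos: [0.4529, -0.0951, 0.0334]
orientation: [3.142, -0.0, 0.0]
force: [-0.2, -0.0, -0.5]
width: 0.0913
grasp_force: 0.0
```

Request:
step_arm(linear=[[0, 0, 0], [0, 0, 0], [0, 0, 0], [0, 0, 0], [0, 0, 0]], dr=[[0, 0, 0], [0, 0, 0], [0, 0, 0], [0, 0, 0], [0, 0, 0]], grip=0.38)

```text
t: 8.45
tcp_pos: [0.4527, -0.095, 0.0332]
orientation: [3.142, -0.0, 0.0]
force: [-0.1, -0.7, -0.1]
width: 0.0573
grasp_force: 0.0
```

Run:
```python
from loc import *
s=robot.sense(); print(s["tcp_pos"],s["width"],s["grasp_force"])
w=eyes.get_image("wrist"); cv2.imwrite("pics/w6.png",cv2.resize(w[180:320,190:375],(740,560),interpolation=cv2.INTER_CUBIC)[:,:,::-1])
```

```text
[ 0.4526649  -0.09499462  0.03322068] 0.05729077301951376 0.0
```

View pics/w6.png

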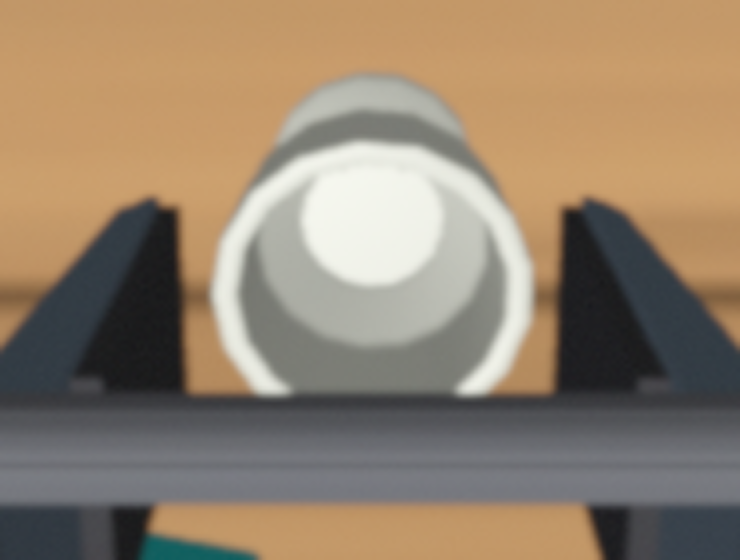

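The rim is centred at crop (372,280), with equal gaps to the pads at 180 and 560. I'll close gently in small steps.

Request:
step_arm(linear=[[0, 0, 0], [0, 0, 0], [0, 0, 0], [0, 0, 0]], dr=[[0, 0, 0], [0, 0, 0], [0, 0, 0], [0, 0, 0]], grip=0.46)

```text
t: 8.9
tcp_pos: [0.4527, -0.095, 0.0332]
orientation: [3.142, -0.0, 0.0]
force: [0.2, -1.4, 1.6]
width: 0.0493
grasp_force: 1.0
```

Request:
step_arm(linear=[[0, 0, 0], [0, 0, 0], [0, 0, 0], [0, 0, 0]], dr=[[0, 0, 0], [0, 0, 0], [0, 0, 0], [0, 0, 0]], grip=0.5)

```text
t: 9.3
tcp_pos: [0.4529, -0.0951, 0.0334]
orientation: [3.141, -0.0, 0.001]
force: [-0.9, -0.4, 5.8]
width: 0.0459
grasp_force: 2.8
```

Run:
```python
from loc import *
w=eyes.get_image("wrist"); cv2.imwrite("pics/a.png",w[180:280,190:375,::-1])
```

Request:
step_arm(linear=[[0, 0, -0.03], [0, 0, -0.04], [0, 0, -0.04], [0, 0, -0.04], [0, 0, -0.03], [0, 0, 0], [0, 0, 0]], dr=[[0, 0, 0], [0, 0, 0], [0, 0, 0], [0, 0, 0], [0, 0, 0], [0, 0, 0], [0, 0, 0]])

```text
t: 10.05
tcp_pos: [0.4526, -0.095, 0.0421]
orientation: [-3.142, 0.0, -0.0]
force: [0.5, -0.7, 0.8]
width: 0.0455
grasp_force: 0.0
```

Run:
```python
from loc import *
s=robot.sense(); print(s["tcp_pos"],s["width"],s["grasp_force"],s["force"])
w=eyes.get_image("wrist")[180:280,190:375,::-1]; a=cv2.imread("pics/a.png")
cv2.imwrite("pics/a2.png",cv2.resize(np.hstack([a,w]),(800,int(100*800/370)),interpolation=cv2.INTER_CUBIC))
```

```text
[ 0.45263755 -0.09498823  0.04214021] 0.04551936314558938 0.0 [ 0.49141331 -0.7065905   0.81478189]
```

View pics/a2.png

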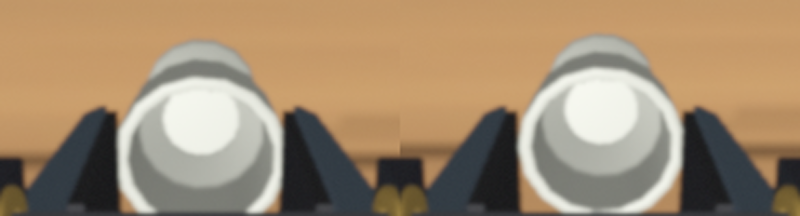

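The right half shows the rim dropped relative to the pads, so the cup was not lifted. The visible gap between the pad tips (57 mm spans 95 px in w6) puts the tips about 30 mm higher than the reported TCP, right at rim height. I'll check that from the pictures.

Run:
```python
from loc import *
print(robot.hold_point_z,[a for a in dir(robot) if a[0]!="_"])
s=robot.sense(); c=eyes.get_calibration("wrist"); C=-c["world_to_cam"][:3,:3].T@c["world_to_cam"][:3,3]
print(s["tcp_pos"],C)
# predicted pixels of the pad's front bottom corners for several tip heights above TCP
for dz in (0,.01,.02,.03,.04):
  print(dz,proj(c,np.array([s["tcp_pos"]+[.016,sg*s["width"]/2,dz] for sg in(1,-1)])).round(1).tolist(), proj(c,np.array([s["tcp_pos"]+[-.016,s["width"]/2,dz]])).round(1).tolist())
```

```text
0.0188 ['Unreachable', 'hold_point_z', 'sense']
[ 0.45259902 -0.09497555  0.04208473] [ 0.52677645 -0.09438071  0.24344407]
0 [[250.9, 214.0], [315.5, 214.1]] [[252.1, 256.2]]
0.01 [[249.4, 218.2], [317.1, 218.3]] [[250.7, 262.1]]
0.02 [[247.7, 222.8], [318.9, 222.8]] [[249.2, 268.6]]
0.03 [[245.8, 227.8], [320.8, 227.9]] [[247.5, 275.7]]
0.04 [[243.8, 233.4], [323.0, 233.5]] [[245.6, 283.7]]
```

The tips measure about 31 mm above the reported TCP, at rows near 230 with a 76 px gap. The pads were therefore only touching the rim's top edge. From here on I'll use tip z = TCP z + 0.031. Opening a little and going lower, watching the force.

Request:
step_arm(linear=[[0, 0, 0], [0, 0, 0], [0, 0, 0], [0, 0, 0.08], [0, 0, 0.08], [0, 0, 0.08], [0, 0, 0.08], [0, 0, 0.08], [0, 0, 0.08], [0, 0, 0.08], [0, 0, 0], [0, 0, 0]], dr=[[0, 0, 0], [0, 0, 0], [0, 0, 0], [0, 0, 0], [0, 0, 0], [0, 0, 0], [0, 0, 0], [0, 0, 0], [0, 0, 0], [0, 0, 0], [0, 0, 0], [0, 0, 0]], grip=0.3)

```text
t: 11.3
tcp_pos: [0.4526, -0.095, 0.0141]
orientation: [-3.142, 0.0, 0.0]
force: [-0.4, -0.6, -0.1]
width: 0.0637
grasp_force: 0.0
```

Request:
step_arm(linear=[[0, 0, 0.08], [0, 0, 0.08], [0, 0, 0], [0, 0, 0]], dr=[[0, 0, 0], [0, 0, 0], [0, 0, 0], [0, 0, 0]])

```text
t: 11.7
tcp_pos: [0.4525, -0.095, 0.006]
orientation: [-3.141, 0.0, 0.001]
force: [0.0, -0.1, -0.1]
width: 0.064
grasp_force: 0.0
```

Request:
step_arm(linear=[[0, 0, 0], [0, 0, 0], [0, 0, 0], [0, 0, 0]], dr=[[0, 0, 0], [0, 0, 0], [0, 0, 0], [0, 0, 0]], grip=0.44)

```text
t: 12.1
tcp_pos: [0.4527, -0.095, 0.0062]
orientation: [3.142, -0.0, 0.0]
force: [0.1, 0.3, 0.8]
width: 0.0512
grasp_force: 0.2
```

Request:
step_arm(linear=[[0, 0, 0], [0, 0, 0], [0, 0, 0], [0, 0, 0], [0, 0, 0]], dr=[[0, 0, 0], [0, 0, 0], [0, 0, 0], [0, 0, 0], [0, 0, 0]], grip=0.55)

```text
t: 12.6
tcp_pos: [0.4528, -0.0951, 0.0062]
orientation: [3.141, -0.0, 0.0]
force: [-1.0, -2.1, 3.3]
width: 0.048
grasp_force: 30.0
```

A firm 30 N grip at 48 mm. Lifting.

Request:
step_arm(linear=[[0, 0, -0.05], [0, 0, -0.1], [0, 0, -0.15], [0, 0, -0.3], [0, 0, -0.4], [0, 0, -0.4], [0, 0, -0.3], [0, 0, -0.2], [0, 0, -0.1], [0, 0, 0]], dr=[[0, 0, 0], [0, 0, 0], [0, 0, 0], [0, 0, 0], [0, 0, 0], [0, 0, 0], [0, 0, 0], [0, 0, 0], [0, 0, 0], [0, 0, 0]], grip=1)

```text
t: 13.6
tcp_pos: [0.4528, -0.095, 0.1066]
orientation: [3.141, -0.0, 0.001]
force: [-0.5, 0.0, -1.2]
width: 0.0481
grasp_force: 30.0
```

Request:
step_arm(linear=[[-0.1, 0.2, 0], [-0.2, 0.36, 0], [-0.25, 0.42, 0], [-0.25, 0.42, 0], [-0.25, 0.42, 0], [-0.25, 0.42, 0], [-0.2, 0.36, 0], [-0.12, 0.22, 0], [-0.08, 0.19, 0], [0, 0, 0], [0, 0, 0], [0, 0, 0]], dr=[[0, 0, 0], [0, 0, 0], [0, 0, 0], [0, 0, 0], [0, 0, 0], [0, 0, 0], [0, 0, 0], [0, 0, 0], [0, 0, 0], [0, 0, 0], [0, 0, 0], [0, 0, 0]])

```text
t: 14.8
tcp_pos: [0.3678, -0.245, 0.106]
orientation: [-3.141, -0.001, 0.0]
force: [-0.1, -0.3, -0.5]
width: 0.0479
grasp_force: 30.0
```

Run:
```python
from loc import *
s=robot.sense();print(s["tcp_pos"])
t=eyes.get_image("top"); c=eyes.get_calibration("top")
p=proj(c,np.array([[.368,-.246,.004],[.368,-.246,.16]])).round(0)
print(p); x,y=p[0].astype(int)
w=eyes.get_image("wrist")
cv2.imwrite("pics/e1.png",np.hstack([cv2.resize(t[y-60:y+45,x-50:x+50],(400,420),interpolation=cv2.INTER_CUBIC),cv2.resize(w[130:340,180:380],(400,420))])[:,:,::-1])
```

```text
[ 0.36782103 -0.2449847   0.10602915]
[[389. 256.]
 [406. 256.]]
```

View pics/e1.png

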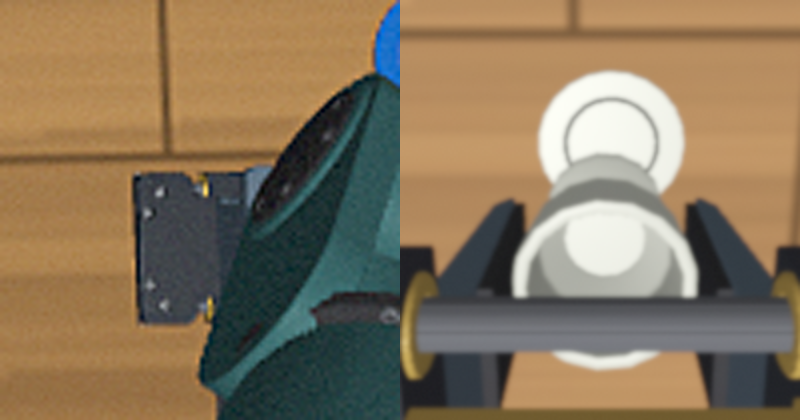

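The wrist view (right half) shows the egg cup held upright over the white coaster. The coaster's edges are at crop columns 539 and 685, with its top at row 70. I'll check the centre from those numbers.

Run:
```python
from loc import *
from scipy.optimize import fsolve
c=eyes.get_calibration("wrist")
f=lambda v:(lambda p:[(p[:,0].min()+p[:,0].max())/2-(180+(612-400)/2),p[:,1].min()-(130+70/2)])(proj(c,M["ec"]+[v[0],v[1],0]))
print(fsolve(f,[.368,-.246]))
```

```text
[ 0.36794717 -0.24819697]
```

Request:
step_arm(linear=[[0, 0, 0.15], [0, 0, 0.3], [0, 0, 0.35], [0, 0, 0.35], [0, 0, 0.3], [0, 0, 0.15], [0, 0, 0.1], [0, 0, 0], [0, 0, 0]], dr=[[0, 0, 0], [0, 0, 0], [0, 0, 0], [0, 0, 0], [0, 0, 0], [0, 0, 0], [0, 0, 0], [0, 0, 0], [0, 0, 0]])

```text
t: 15.8
tcp_pos: [0.3679, -0.2456, 0.0215]
orientation: [3.141, -0.0, 0.001]
force: [-0.4, -0.3, -1.1]
width: 0.0475
grasp_force: 30.0
```

Request:
step_arm(linear=[[0, 0.02, 0.05], [0, 0, 0.05], [0, 0, 0.05], [0, 0, 0.04], [0, 0, 0.02], [0, 0, 0], [0, 0, 0]], dr=[[0, 0, 0], [0, 0, 0], [0, 0, 0], [0, 0, 0], [0, 0, 0], [0, 0, 0], [0, 0, 0]])

```text
t: 16.5
tcp_pos: [0.3676, -0.2465, 0.0106]
orientation: [-3.142, 0.0, 0.0]
force: [-0.5, 0.9, -1.3]
width: 0.0476
grasp_force: 30.0
```

Request:
step_arm(linear=[[0, 0, 0], [0, 0, 0], [0, 0, 0], [0, 0, 0], [0, 0, 0]], dr=[[0, 0, 0], [0, 0, 0], [0, 0, 0], [0, 0, 0], [0, 0, 0]], grip=0.35)

```text
t: 17.0
tcp_pos: [0.3676, -0.2465, 0.0107]
orientation: [3.142, -0.0, 0.0]
force: [0.2, 0.3, -0.2]
width: 0.0593
grasp_force: 0.0
```

Request:
step_arm(linear=[[0, 0, -0.1], [0, 0, -0.3], [0, 0, -0.4], [0, 0, -0.5], [0, 0, -0.5], [0, 0, -0.5], [0, 0, -0.3], [0, 0, -0.2]], dr=[[0, 0, 0], [0, 0, 0], [0, 0, 0], [0, 0, 0], [0, 0, 0], [0, 0, 0], [0, 0, 0], [0, 0, 0]], grip=0)

```text
t: 17.8
tcp_pos: [0.368, -0.2467, 0.1522]
orientation: [3.141, -0.0, 0.002]
force: [0.4, -0.2, 0.2]
width: 0.0914
grasp_force: 0.0
```

The egg cup is released. Next is the tin at (0.651, 0.1395).

Request:
step_arm(linear=[[0.2, -0.25, 0], [0.39, -0.53, 0], [0.39, -0.53, 0], [0.39, -0.53, 0], [0.39, -0.53, 0], [0.39, -0.53, 0], [0.39, -0.53, 0], [0.39, -0.53, 0], [0.39, -0.53, 0], [0.39, -0.53, 0], [0.39, -0.53, 0], [0.39, -0.53, 0], [0.39, -0.53, 0], [0.39, -0.53, 0], [0.39, -0.53, 0], [0.2, -0.3, 0.2], [0.2, -0.28, 0.2], [0, 0, 0.3], [0, 0, 0.2], [0, 0, 0.1]], dr=[[0, 0, 0], [0, 0, 0], [0, 0, 0], [0, 0, 0], [0, 0, 0], [0, 0, 0], [0, 0, 0], [0, 0, 0], [0, 0, 0], [0, 0, 0], [0, 0, 0], [0, 0, 0], [0, 0, 0], [0, 0, 0], [0, 0, 0], [0, 0, 0], [0, 0, 0], [0, 0, 0], [0, 0, 0], [0, 0, 0]])

```text
t: 19.8
tcp_pos: [0.6694, 0.1651, 0.0989]
orientation: [3.141, -0.001, -0.004]
force: [-1.2, -0.1, -0.6]
width: 0.0916
grasp_force: 0.0
```

Run:
```python
from loc import *
s=robot.sense();print(s["tcp_pos"])
c=eyes.get_calibration("top"); t=eyes.get_image("top")
for k,x in(("egg",(.368,-.246)),): print(k,fit(t,c,k,proj(c,np.array([[*x,.05]]))[0],list(x),.004))
cw=eyes.get_calibration("wrist"); w=eyes.get_image("wrist")
print("tin wrist",fit(w,cw,"tin",proj(cw,np.array([[.651,.1395,.04]]))[0],[.651,.1395]))
cv2.imwrite("pics/t1.png",w[:,:,::-1])
```

```text
[0.66938072 0.16510256 0.09893941]
egg (array([ 0.36744105, -0.24334573]), np.float64(0.542209678758197))
tin wrist (array([0.65018067, 0.13755333]), np.float64(0.9259380965793509))
```

Request:
step_arm(linear=[[-0.13, 0.18, 0], [-0.13, 0.18, 0], [-0.12, 0.17, 0], [0, 0, 0.2], [0, 0, 0.3], [0, 0, 0.4], [0, 0, 0.3], [0, 0, 0.2], [0, 0, 0.2], [0, 0, 0.1], [0, 0, 0], [0, 0, 0]], dr=[[0, 0, 0], [0, 0, 0], [0, 0, 0], [0, 0, 0], [0, 0, 0], [0, 0, 0], [0, 0, 0], [0, 0, 0], [0, 0, 0], [0, 0, 0], [0, 0, 0], [0, 0, 0]])

```text
t: 21.1
tcp_pos: [0.652, 0.1395, 0.016]
orientation: [-3.141, 0.0, -0.001]
force: [0.4, -1.1, -0.3]
width: 0.0915
grasp_force: 0.0
```

Request:
step_arm(linear=[[0, 0, 0.1], [0, 0, 0.1], [0, 0, 0.1], [0, 0, 0.1], [0, 0, 0.1], [0, 0, 0], [0, 0, 0]], dr=[[0, 0, 0], [0, 0, 0], [0, 0, 0], [0, 0, 0], [0, 0, 0], [0, 0, 0], [0, 0, 0]])

```text
t: 21.8
tcp_pos: [0.6516, 0.1394, -0.0095]
orientation: [3.142, -0.0, -0.0]
force: [0.3, -0.1, 0.0]
width: 0.0913
grasp_force: 0.0
```

Request:
step_arm(linear=[[0, 0, 0], [0, 0, 0], [0, 0, 0], [0, 0, 0]], dr=[[0, 0, 0], [0, 0, 0], [0, 0, 0], [0, 0, 0]], grip=0.25)

```text
t: 22.2
tcp_pos: [0.6518, 0.1395, -0.0092]
orientation: [-3.142, 0.0, -0.0]
force: [0.4, -1.0, -0.3]
width: 0.0682
grasp_force: 0.4
```

Request:
step_arm(linear=[[0, 0, 0], [0, 0, 0], [0, 0, 0], [0, 0, 0], [0, 0, 0]], dr=[[0, 0, 0], [0, 0, 0], [0, 0, 0], [0, 0, 0], [0, 0, 0]], grip=0.4)

```text
t: 22.7
tcp_pos: [0.6518, 0.1394, -0.0092]
orientation: [3.142, -0.0, 0.0]
force: [-1.1, -2.4, 3.7]
width: 0.0636
grasp_force: 30.0
```

Request:
step_arm(linear=[[0, 0, -0.05], [0, 0, -0.1], [0, 0, -0.2], [0, 0, -0.3], [0, 0, -0.4], [0, 0, -0.4], [0, 0, -0.4], [0, 0, -0.3], [0, 0, -0.2], [0, 0, -0.1], [0, 0, 0]], dr=[[0, 0, 0], [0, 0, 0], [0, 0, 0], [0, 0, 0], [0, 0, 0], [0, 0, 0], [0, 0, 0], [0, 0, 0], [0, 0, 0], [0, 0, 0], [0, 0, 0]], grip=1)

```text
t: 23.8
tcp_pos: [0.6518, 0.1395, 0.1136]
orientation: [-3.141, 0.0, -0.001]
force: [-0.1, 1.4, -2.2]
width: 0.0636
grasp_force: 30.0
```

Request:
step_arm(linear=[[-0.03, 0.15, 0], [-0.05, 0.35, 0], [-0.07, 0.49, 0], [-0.07, 0.5, 0], [-0.07, 0.5, 0], [-0.07, 0.5, 0], [-0.07, 0.5, 0], [-0.07, 0.5, 0], [-0.07, 0.5, 0], [-0.07, 0.4, 0], [-0.05, 0.3, 0], [-0.04, 0.2, 0], [0, 0.1, 0], [0, 0, 0], [0, 0, 0]], dr=[[0, 0, 0], [0, 0, 0], [0, 0, 0], [0, 0, 0], [0, 0, 0], [0, 0, 0], [0, 0, 0], [0, 0, 0], [0, 0, 0], [0, 0, 0], [0, 0, 0], [0, 0, 0], [0, 0, 0], [0, 0, 0], [0, 0, 0]])

```text
t: 25.3
tcp_pos: [0.6152, -0.1096, 0.1131]
orientation: [-3.141, -0.0, 0.0]
force: [0.3, 0.1, -1.5]
width: 0.0634
grasp_force: 30.0
```

Run:
```python
from loc import *
s=robot.sense();print(s["tcp_pos"],s["width"])
c=eyes.get_calibration("wrist"); w=eyes.get_image("wrist")
cv2.imwrite("pics/t2.png",w[:,:,::-1])
m=mask(w,"tin"); n,l,st,ce=cv2.connectedComponentsWithStats(m); print([(st[i],ce[i].round(0)) for i in range(1,n) if st[i,4]>200])
print(proj(c,M["tc"]+[.6145,-.110,0]).min(0),proj(c,M["tc"]+[.6145,-.110,0]).max(0))
```

```text
[ 0.61523071 -0.10958954  0.11308533] 0.06344947693282442
[(array([ 242,  155,   88,   65, 1529], dtype=int32), array([287., 180.])), (array([ 257,  171,   58,   37, 1394], dtype=int32), array([286., 188.])), (array([ 223,  209,  119,   70, 6548], dtype=int32), array([282., 248.])), (array([244, 307,  77,  13, 701], dtype=int32), array([282., 312.]))]
[238.34586849 155.16893376] [328.2827244  242.79579364]
```

View pics/t2.png

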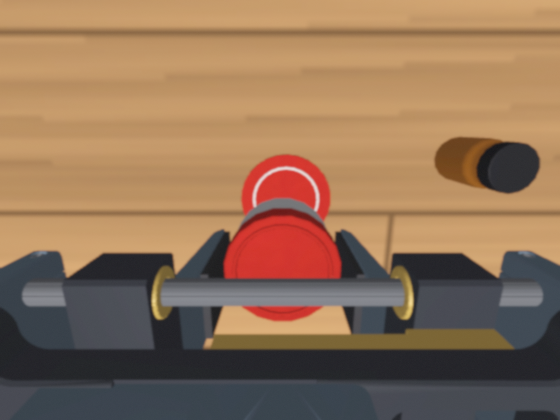

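The tin is held level (cap at columns 223–342) over the red coaster, whose columns 242–330 put its centre about 1–2 mm further towards -y. The jar is well clear at (490,165). Lowering with a small correction.

Request:
step_arm(linear=[[0, 0.03, 0.15], [0, 0, 0.3], [0, 0, 0.4], [0, 0, 0.4], [0, 0, 0.35], [0, 0, 0.2], [0, 0, 0.2], [0, 0, 0.1], [0, 0, 0.1], [0, 0, 0.05], [0, 0, 0.05], [0, 0, 0], [0, 0, 0]], dr=[[0, 0, 0], [0, 0, 0], [0, 0, 0], [0, 0, 0], [0, 0, 0], [0, 0, 0], [0, 0, 0], [0, 0, 0], [0, 0, 0], [0, 0, 0], [0, 0, 0], [0, 0, 0], [0, 0, 0]])

```text
t: 26.65
tcp_pos: [0.6153, -0.1116, -0.0016]
orientation: [3.142, -0.0, 0.001]
force: [-0.3, 0.1, -2.1]
width: 0.0635
grasp_force: 30.0
```

Request:
step_arm(linear=[[0, 0, 0.02], [0, 0, 0], [0, 0, 0]], dr=[[0, 0, 0], [0, 0, 0], [0, 0, 0]])

```text
t: 26.95
tcp_pos: [0.6152, -0.1115, -0.0028]
orientation: [-3.142, 0.0, -0.0]
force: [-0.4, -0.3, -1.5]
width: 0.0632
grasp_force: 30.0
```

Request:
step_arm(linear=[[0, 0, 0], [0, 0, 0], [0, 0, 0], [0, 0, 0], [0, 0, 0]], dr=[[0, 0, 0], [0, 0, 0], [0, 0, 0], [0, 0, 0], [0, 0, 0]], grip=0.18)

```text
t: 27.45
tcp_pos: [0.6152, -0.1115, -0.0028]
orientation: [3.142, -0.0, 0.0]
force: [0.1, 0.1, -0.2]
width: 0.0749
grasp_force: 0.0
```

Request:
step_arm(linear=[[0, 0, -0.1], [0, 0, -0.3], [0, 0, -0.4], [0, 0, -0.5], [0, 0, -0.5], [0, 0, -0.5], [0, 0, -0.3], [0, 0, -0.2]], dr=[[0, 0, 0], [0, 0, 0], [0, 0, 0], [0, 0, 0], [0, 0, 0], [0, 0, 0], [0, 0, 0], [0, 0, 0]], grip=0)

```text
t: 28.25
tcp_pos: [0.6157, -0.1116, 0.1391]
orientation: [3.141, -0.0, 0.003]
force: [0.2, -0.5, -0.5]
width: 0.0913
grasp_force: 0.0
```

Tin released. Now the caddy at (0.450, 0.084), yaw -0.42.

Request:
step_arm(linear=[[-0.2, -0.25, 0], [-0.37, -0.43, 0], [-0.4, -0.46, 0], [-0.4, -0.46, 0], [-0.4, -0.46, 0], [-0.4, -0.46, 0], [-0.4, -0.46, 0], [-0.34, -0.43, 0], [-0.25, -0.3, 0], [-0.15, -0.2, 0], [0, 0, 0], [0, 0, 0], [0, 0, 0], [0, 0, 0], [0, 0, 0], [0, 0, 0]], dr=[[0, 0, 0], [0, 0, 0], [0, 0, 0], [0, 0, 0], [0, 0, 0], [0, 0, 0], [0, 0, 0], [0, 0, 0], [0, 0, 0], [0, 0, 0], [0, 0, 0.84], [0, 0, 0.84], [0, 0, 0.84], [0, 0, 0.84], [0, 0, 0.84], [0, 0, 0]])

```text
t: 29.85
tcp_pos: [0.4491, 0.084, 0.1365]
orientation: [3.072, -0.657, -0.002]
force: [0.4, 0.4, 0.1]
width: 0.0917
grasp_force: 0.0
```

```bash
cat > to.py <<'E'
import sys; from loc import *
from scipy.spatial.transform import Rotation as Ro
def to(x,y,z):
    s=robot.sense(); R=Ro.from_rotvec(s["orientation"]); 
    print("tcp",s["tcp_pos"].round(4),"psi",round(float(np.arctan2(*R.as_matrix()[[1,0],0])),3),"units",(R.inv().apply(np.array([x,y,z])-s["tcp_pos"])/.05).round(3))
if __name__=="__main__": to(*map(float,sys.argv[1:4]))
E
python3 - <<'E'
from to import *
c=eyes.get_calibration("wrist"); w=eyes.get_image("wrist")
v=fit(w,c,"caddy",proj(c,np.array([[.45,.084,.04]]))[0],[.45,.084,[-.42]]); print(v)
t=eyes.get_image("top"); ct=eyes.get_calibration("top")
print(fit(t,ct,"tin",proj(ct,np.array([[.6145,-.11,.04]]))[0],[.6145,-.11],.004))
to(.450,.084,-.012)
E
```

```text
(array([ 0.44622691,  0.08254602, -0.42051978]), np.float64(0.9130954228083786))
(array([ 0.60616708, -0.11367852]), np.float64(0.5172291085937963))
tcp [0.4493 0.084  0.1367] psi -0.418 units [ 0.015 -0.006  2.975]
```

Request:
step_arm(linear=[[0, 0, 0.2], [0, 0, 0.4], [0, 0, 0.5], [0, 0, 0.4], [0, 0, 0.4], [0, 0, 0.3], [0, 0, 0.2], [0, 0, 0.1], [0, 0, 0], [0, 0, 0]], dr=[[0, 0, 0], [0, 0, 0], [0, 0, 0], [0, 0, 0], [0, 0, 0], [0, 0, 0], [0, 0, 0], [0, 0, 0], [0, 0, 0], [0, 0, 0]])

```text
t: 30.95
tcp_pos: [0.45, 0.0841, 0.0125]
orientation: [-3.072, 0.655, -0.001]
force: [-0.4, -0.2, 0.2]
width: 0.0912
grasp_force: 0.0
```

Request:
step_arm(linear=[[0, 0, 0.1], [0, 0, 0.1], [0, 0, 0.1], [0, 0, 0.1], [0, 0, 0.05], [0, 0, 0], [0, 0, 0]], dr=[[0, 0, 0], [0, 0, 0], [0, 0, 0], [0, 0, 0], [0, 0, 0], [0, 0, 0], [0, 0, 0]], grip=0.4)

```text
t: 31.65
tcp_pos: [0.4497, 0.084, -0.0104]
orientation: [3.072, -0.655, -0.0]
force: [1.1, -0.7, 0.1]
width: 0.0543
grasp_force: 0.0
```

Request:
step_arm(linear=[[0, 0, 0], [0, 0, 0], [0, 0, 0], [0, 0, 0]], dr=[[0, 0, 0], [0, 0, 0], [0, 0, 0], [0, 0, 0]], grip=0.48)

```text
t: 32.05
tcp_pos: [0.4497, 0.084, -0.0103]
orientation: [3.073, -0.655, 0.0]
force: [-0.0, -1.2, 1.1]
width: 0.0474
grasp_force: 0.8
```

Request:
step_arm(linear=[[0, 0, 0], [0, 0, 0], [0, 0, 0], [0, 0, 0], [0, 0, 0]], dr=[[0, 0, 0], [0, 0, 0], [0, 0, 0], [0, 0, 0], [0, 0, 0]], grip=0.6)

```text
t: 32.55
tcp_pos: [0.4497, 0.084, -0.0103]
orientation: [3.072, -0.655, -0.0]
force: [-1.3, -2.8, 6.1]
width: 0.046
grasp_force: 30.0
```

Request:
step_arm(linear=[[0, 0, -0.05], [0, 0, -0.1], [0, 0, -0.2], [0, 0, -0.3], [0, 0, -0.4], [0, 0, -0.4], [0, 0, -0.4], [0, 0, -0.3], [0, 0, -0.1], [0, 0, 0], [0, 0, 0], [0, 0, 0], [0, 0, 0], [0, 0, 0]], dr=[[0, 0, 0], [0, 0, 0], [0, 0, 0], [0, 0, 0], [0, 0, 0], [0, 0, 0], [0, 0, 0], [0, 0, 0], [0, 0, 0.4], [0, 0, 0.6], [0, 0, 0.6], [0, 0, 0.55], [0, 0, 0], [0, 0, 0]], grip=1)

```text
t: 33.95
tcp_pos: [0.4497, 0.084, 0.1026]
orientation: [-2.985, 0.979, -0.001]
force: [-0.2, -0.6, -1.3]
width: 0.046
grasp_force: 30.0
```

```bash
python3 to.py .408 .2508 -.006
```

```text
tcp [0.4497 0.084  0.1026] psi -0.634 units [-2.648 -2.194  2.171]
```

Request:
step_arm(linear=[[-0.1, -0.1, 0], [-0.25, -0.2, 0], [-0.33, -0.27, 0], [-0.35, -0.3, 0], [-0.35, -0.3, 0], [-0.35, -0.3, 0], [-0.35, -0.27, 0], [-0.25, -0.2, 0], [-0.2, -0.15, 0], [-0.12, -0.1, 0], [0, 0, 0], [0, 0, 0], [0, 0, 0]], dr=[[0, 0, 0], [0, 0, 0], [0, 0, 0], [0, 0, 0], [0, 0, 0], [0, 0, 0], [0, 0, 0], [0, 0, 0], [0, 0, 0], [0, 0, 0], [0, 0, 0], [0, 0, 0], [0, 0, 0]])

```text
t: 35.25
tcp_pos: [0.4081, 0.2503, 0.1021]
orientation: [2.984, -0.982, -0.0]
force: [-0.7, 0.6, -1.8]
width: 0.0458
grasp_force: 30.0
```

Run:
```python
from to import *
to(.408,.2508,-.006)
c=eyes.get_calibration("wrist"); w=eyes.get_image("wrist").copy()
# overlay of where the coaster is believed to be
p=proj(c,M["yc"]@np.array([[np.cos(.635),np.sin(.635),0],[-np.sin(.635),np.cos(.635),0],[0,0,1]]).T+[.408,.2508,0])
cv2.polylines(w,[np.round(p[[0,1,3,2]]).astype(np.int32)],True,(255,0,0),1)
cv2.imwrite("pics/c2.png",w[:,:,::-1])
```

```text
tcp [0.4081 0.2503 0.1021] psi -0.636 units [-0.008 -0.007  2.162]
```

View pics/c2.png

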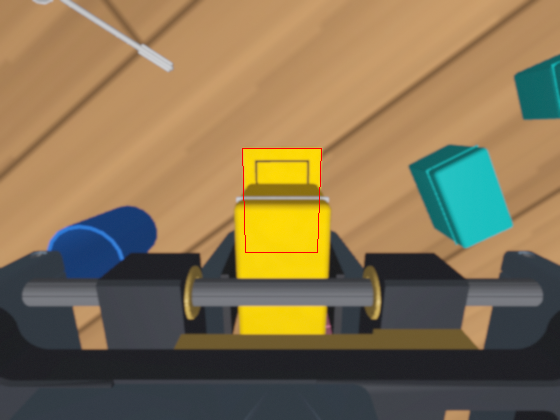

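The overlay of the believed yellow coaster (columns 243–321, top at row 149) falls on its picture, with the caddy above it and aligned. The spoon and cup are clear. Lowering.

Request:
step_arm(linear=[[0, 0, 0.15], [0, 0, 0.3], [0, 0, 0.4], [0, 0, 0.35], [0, 0, 0.3], [0, 0, 0.2], [0, 0, 0.2], [0, 0, 0.1], [0, 0, 0.05], [0, 0, 0.05], [0, 0, 0.04], [0, 0, 0], [0, 0, 0]], dr=[[0, 0, 0], [0, 0, 0], [0, 0, 0], [0, 0, 0], [0, 0, 0], [0, 0, 0], [0, 0, 0], [0, 0, 0], [0, 0, 0], [0, 0, 0], [0, 0, 0], [0, 0, 0], [0, 0, 0]])

```text
t: 36.6
tcp_pos: [0.4081, 0.2508, -0.0047]
orientation: [-2.984, 0.981, -0.0]
force: [0.6, -0.1, -1.9]
width: 0.0458
grasp_force: 30.0
```

Request:
step_arm(linear=[[0, 0, 0], [0, 0, 0], [0, 0, 0], [0, 0, 0], [0, 0, 0]], dr=[[0, 0, 0], [0, 0, 0], [0, 0, 0], [0, 0, 0], [0, 0, 0]], grip=0.35)

```text
t: 37.1
tcp_pos: [0.408, 0.2508, -0.0048]
orientation: [-2.984, 0.981, -0.0]
force: [1.1, -0.4, -0.5]
width: 0.059
grasp_force: 0.0
```

Request:
step_arm(linear=[[0, 0, -0.1], [0, 0, -0.3], [0, 0, -0.4], [0, 0, -0.5], [0, 0, -0.5], [0, 0, -0.5], [0, 0, -0.3], [0, 0, -0.2], [0, 0, 0], [0, 0, 0], [0, 0, 0], [0, 0, 0], [0, 0, 0], [0, 0, 0], [0, 0, 0], [0, 0, 0]], dr=[[0, 0, 0], [0, 0, 0], [0, 0, 0], [0, 0, 0], [0, 0, 0], [0, 0, 0], [0, 0, 0], [0, 0, 0], [0, 0, -0.8], [0, 0, -0.8], [0, 0, -0.8], [0, 0, -0.8], [0, 0, -0.8], [0, 0, -0.8], [0, 0, -0.8], [0, 0, -0.75]], grip=0)

```text
t: 38.7
tcp_pos: [0.4077, 0.2506, 0.1349]
orientation: [3.141, 0.005, -0.001]
force: [0.9, 0.9, 0.4]
width: 0.091
grasp_force: 0.0
```

```bash
python3 to.py .4785 .400 .010
```

```text
tcp [0.4077 0.2506 0.1349] psi 0.003 units [ 1.426 -2.984  2.496]
```

Caddy released. Now over to the cup.

Request:
step_arm(linear=[[0.08, -0.15, 0], [0.15, -0.32, 0], [0.2, -0.42, 0], [0.22, -0.45, 0], [0.22, -0.45, 0], [0.2, -0.42, 0], [0.16, -0.35, 0], [0.12, -0.25, 0], [0.07, -0.17, 0], [0, 0, 0], [0, 0, 0]], dr=[[0, 0, 0], [0, 0, 0], [0, 0, 0], [0, 0, 0], [0, 0, 0], [0, 0, 0], [0, 0, 0], [0, 0, 0], [0, 0, 0], [0, 0, 0], [0, 0, 0]])

```text
t: 39.8
tcp_pos: [0.4787, 0.3995, 0.1349]
orientation: [3.141, -0.001, -0.001]
force: [-1.4, 0.3, -0.3]
width: 0.0912
grasp_force: 0.0
```

Run:
```python
from to import *
to(.4785,.400,0)
c=eyes.get_calibration("wrist"); w=eyes.get_image("wrist")
print(fit(w,c,"cup",proj(c,np.array([[.4785,.4,.05]]))[0],[.4785,.4]))
s=eyes.get_image("side"); cs=eyes.get_calibration("side")
R=[.408,.2508,[-.635]]; print("caddy side",fit(s,cs,"caddy",proj(cs,np.array([[.408,.25,.03]]))[0],R,.004))
for k,x in(("tin",(.6145,-.11)),): print(k,"side",fit(s,cs,k,proj(cs,np.array([[*x,.04]]))[0],list(x),.004))
```

```text
tcp [0.4787 0.3995 0.1349] psi -0.0 units [-0.003 -0.011  2.698]
(array([0.47888538, 0.39858988]), np.float64(0.9435510685246199))
caddy side (array([ 0.39413366,  0.2607219 , -0.15940643]), np.float64(0.7009209001646642))
tin side (array([ 0.57074591, -0.07375493]), np.float64(0.4965237090852277))
```

Request:
step_arm(linear=[[0, 0, 0.2], [0, 0, 0.35], [0, 0, 0.4], [0, 0, 0.4], [0, 0, 0.35], [0, 0, 0.3], [0, 0, 0.25], [0, 0, 0.2], [0, 0, 0.15], [0, 0, 0.1], [0, 0, 0], [0, 0, 0]], dr=[[0, 0, 0], [0, 0, 0], [0, 0, 0], [0, 0, 0], [0, 0, 0], [0, 0, 0], [0, 0, 0], [0, 0, 0], [0, 0, 0], [0, 0, 0], [0, 0, 0], [0, 0, 0]])

```text
t: 41.1
tcp_pos: [0.4792, 0.4, 0.0005]
orientation: [-3.141, 0.0, -0.001]
force: [0.2, 0.5, -0.2]
width: 0.0912
grasp_force: 0.0
```

Request:
step_arm(linear=[[0, 0, 0], [0, 0, 0], [0, 0, 0], [0, 0, 0]], dr=[[0, 0, 0], [0, 0, 0], [0, 0, 0], [0, 0, 0]], grip=0.24)

```text
t: 41.5
tcp_pos: [0.4791, 0.3999, 0.0003]
orientation: [-3.141, 0.0, -0.0]
force: [0.5, -0.1, -0.3]
width: 0.0691
grasp_force: 0.0
```

Request:
step_arm(linear=[[0, 0, 0], [0, 0, 0], [0, 0, 0], [0, 0, 0]], dr=[[0, 0, 0], [0, 0, 0], [0, 0, 0], [0, 0, 0]], grip=0.31)

```text
t: 41.9
tcp_pos: [0.4791, 0.3997, 0.0002]
orientation: [3.141, -0.0, -0.0]
force: [-0.1, -2.2, 3.1]
width: 0.0632
grasp_force: 30.0
```

Request:
step_arm(linear=[[0, 0, 0], [0, 0, 0], [0, 0, 0], [0, 0, 0], [0, 0, 0]], dr=[[0, 0, 0], [0, 0, 0], [0, 0, 0], [0, 0, 0], [0, 0, 0]], grip=0.42)

```text
t: 42.4
tcp_pos: [0.479, 0.3997, 0.0001]
orientation: [3.141, -0.0, -0.0]
force: [-0.2, -3.9, 3.8]
width: 0.0636
grasp_force: 30.0
```

Request:
step_arm(linear=[[0, 0, -0.05], [0, 0, -0.1], [0, 0, -0.2], [0, 0, -0.3], [0, 0, -0.4], [0, 0, -0.4], [0, 0, -0.4], [0, 0, -0.4], [0, 0, -0.3], [0, 0, -0.2], [0, 0, -0.1], [0, 0, 0]], dr=[[0, 0, 0], [0, 0, 0], [0, 0, 0], [0, 0, 0], [0, 0, 0], [0, 0, 0], [0, 0, 0], [0, 0, 0], [0, 0, 0], [0, 0, 0], [0, 0, 0], [0, 0, 0]], grip=1)

```text
t: 43.6
tcp_pos: [0.4791, 0.3998, 0.143]
orientation: [-3.141, 0.0, -0.001]
force: [-0.4, -0.0, -1.6]
width: 0.0637
grasp_force: 30.0
```

Request:
step_arm(linear=[[0, 0.1, 0], [0, 0.25, 0], [0, 0.4, 0], [0, 0.5, 0], [0, 0.5, 0], [0, 0.5, 0], [0, 0.5, 0], [0, 0.5, 0], [0, 0.5, 0], [0, 0.5, 0], [0, 0.5, 0], [0, 0.5, 0], [0, 0.5, 0], [0, 0.5, 0], [0, 0.5, 0], [0, 0.5, 0], [0, 0.5, 0], [0, 0.5, 0], [0, 0.4, 0], [0, 0.2, 0]], dr=[[0, 0, 0], [0, 0, 0], [0, 0, 0], [0, 0, 0], [0, 0, 0], [0, 0, 0], [0, 0, 0], [0, 0, 0], [0, 0, 0], [0, 0, 0], [0, 0, 0], [0, 0, 0], [0, 0, 0], [0, 0, 0], [0, 0, 0], [0, 0, 0], [0, 0, 0], [0, 0, 0], [0, 0, 0], [0, 0, 0]])

```text
t: 45.6
tcp_pos: [0.4778, -0.0447, 0.1423]
orientation: [3.142, -0.003, -0.001]
force: [0.5, 0.6, 0.0]
width: 0.0634
grasp_force: 30.0
```

```bash
python3 to.py .485 -.410 .005
```

```text
tcp [ 0.4778 -0.0447  0.1423] psi -0.002 units [0.16  7.305 2.747]
```

Request:
step_arm(linear=[[0.01, 0.3, 0], [0.01, 0.45, 0], [0.01, 0.5, 0], [0.01, 0.5, 0], [0.01, 0.5, 0], [0.01, 0.5, 0], [0.01, 0.5, 0], [0.01, 0.5, 0], [0.01, 0.5, 0], [0.01, 0.5, 0], [0.01, 0.5, 0], [0.01, 0.5, 0], [0, 0.5, 0], [0, 0.5, 0], [0, 0.35, 0], [0, 0.2, 0], [0, 0.05, 0], [0, 0, 0], [0, 0, 0], [0, 0, 0]], dr=[[0, 0, 0], [0, 0, 0], [0, 0, 0], [0, 0, 0], [0, 0, 0], [0, 0, 0], [0, 0, 0], [0, 0, 0], [0, 0, 0], [0, 0, 0], [0, 0, 0], [0, 0, 0], [0, 0, 0], [0, 0, 0], [0, 0, 0], [0, 0, 0], [0, 0, 0], [0, 0, 0], [0, 0, 0], [0, 0, 0]])

```text
t: 47.6
tcp_pos: [0.4849, -0.4096, 0.1427]
orientation: [-3.141, -0.001, 0.0]
force: [0.5, 0.1, -0.9]
width: 0.0637
grasp_force: 30.0
```

Run:
```python
from to import *
to(.485,-.410,.005)
c=eyes.get_calibration("wrist"); w=eyes.get_image("wrist")
m=mask(w,"cup"); n,l,st,ce=cv2.connectedComponentsWithStats(m); print([(st[i],ce[i].round(0)) for i in range(1,n) if st[i,4]>100])
p=proj(c,M["cc"]+[.485,-.4096,0]); print(p.min(0),p.max(0))
```

```text
tcp [ 0.4849 -0.4096  0.1427] psi 0.0 units [1.000e-03 9.000e-03 2.753e+00]
[(array([  215,   153,   135,   126, 10111], dtype=int32), array([283., 227.])), (array([ 216,  306,  133,   28, 3080], dtype=int32), array([282., 319.]))]
[241.66231971 152.12358814] [324.28088839 233.0931435 ]
```

The coaster's top edge is at row 153 against 152 predicted, so the position is right. Lowering the cup.

Request:
step_arm(linear=[[0, 0.02, 0.15], [0, 0, 0.3], [0, 0, 0.4], [0, 0, 0.4], [0, 0, 0.4], [0, 0, 0.35], [0, 0, 0.2], [0, 0, 0.2], [0, 0, 0.1], [0, 0, 0.1], [0, 0, 0.08], [0, 0, 0.05], [0, 0, 0.02], [0, 0, 0], [0, 0, 0]], dr=[[0, 0, 0], [0, 0, 0], [0, 0, 0], [0, 0, 0], [0, 0, 0], [0, 0, 0], [0, 0, 0], [0, 0, 0], [0, 0, 0], [0, 0, 0], [0, 0, 0], [0, 0, 0], [0, 0, 0], [0, 0, 0], [0, 0, 0]])

```text
t: 49.15
tcp_pos: [0.485, -0.4114, 0.0054]
orientation: [3.141, -0.0, 0.0]
force: [-0.1, 0.1, -0.4]
width: 0.0634
grasp_force: 30.0
```

Request:
step_arm(linear=[[0, 0, 0], [0, 0, 0], [0, 0, 0], [0, 0, 0], [0, 0, 0]], dr=[[0, 0, 0], [0, 0, 0], [0, 0, 0], [0, 0, 0], [0, 0, 0]], grip=0.18)

```text
t: 49.65
tcp_pos: [0.4849, -0.4112, 0.0052]
orientation: [3.142, -0.0, 0.0]
force: [0.6, 0.1, 0.1]
width: 0.0746
grasp_force: 0.0
```

Request:
step_arm(linear=[[0, 0, -0.1], [0, 0, -0.3], [0, 0, -0.4], [0, 0, -0.5], [0, 0, -0.5], [0, 0, -0.5], [0, 0, -0.5], [0, 0.3, -0.3], [0, 0.5, 0], [-0.3, 0.5, 0], [-0.3, 0.5, 0], [-0.3, 0.5, 0], [-0.3, 0.5, 0], [-0.3, 0.5, 0], [-0.3, 0.4, 0], [-0.1, 0.2, 0], [0, 0, 0]], dr=[[0, 0, 0], [0, 0, 0], [0, 0, 0], [0, 0, 0], [0, 0, 0], [0, 0, 0], [0, 0, 0], [0, 0, 0], [0, 0, 0], [0, 0, 0], [0, 0, 0], [0, 0, 0], [0, 0, 0], [0, 0, 0], [0, 0, 0], [0, 0, 0], [0, 0, 0]], grip=0)

```text
t: 51.35
tcp_pos: [0.3894, -0.6071, 0.161]
orientation: [3.141, -0.002, 0.001]
force: [0.3, 0.9, 0.6]
width: 0.0913
grasp_force: 0.0
```

Run:
```python
from loc import *
s=robot.sense(); print(s["tcp_pos"])
t=eyes.get_image("top"); c=eyes.get_calibration("top")
cv2.imwrite("pics/end_top.png",cv2.resize(t[100:340,90:490],(800,480),interpolation=cv2.INTER_CUBIC)[:,:,::-1])
```

```text
[ 0.38944511 -0.60709378  0.16099548]
```

View pics/end_top.png

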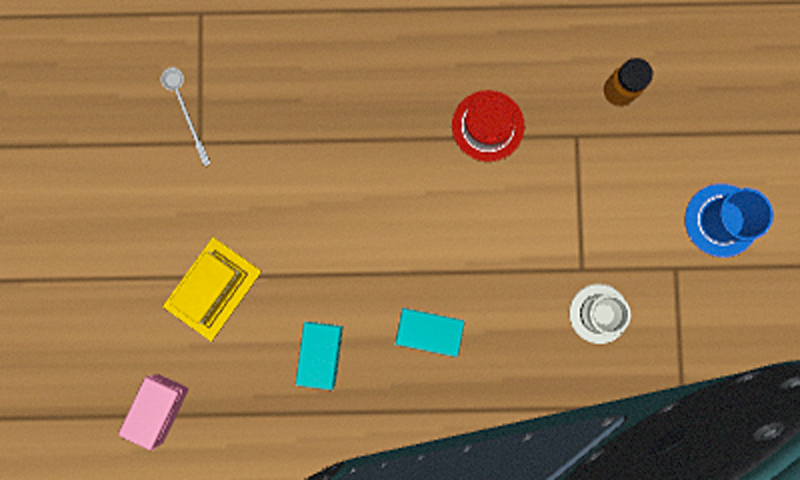

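All four stand upright on their coasters. In this crop the tops are at: tin (491,119), cup rim (746,214), egg-cup rim (609,313), caddy top about (206,284). Jar and spoon are where they were. A quick numeric check, then I hand in.

Run:
```python
from loc import *
c=eyes.get_calibration("top")
for n,p,z,g in(("tin",(491,119),.05,(.6145,-.111)),("cup",(746,214),.082,(.485,-.4096)),("egg",(609,313),.068,(.368,-.2465)),("caddy",(206,284),.062,(.408,.251))):
    r=ray(c,(90+p[0]/2,100+p[1]/2),z); print(n,((r-g)*1000).round(1),"mm")
t=eyes.get_image("top")
# caddy: pixels of predicted top face, brightness inside/outside
R=np.array([[np.cos(-.635),-np.sin(-.635),0],[np.sin(-.635),np.cos(-.635),0],[0,0,1]])
p=proj(c,box(.078,.046,(.062,))@R.T+[.408,.251,0]); print("caddy top corners in crop",((p-[90,100])*2).round(0).tolist())
```

```text
tin [-1.8  1. ] mm
cup [-1.9  0.1] mm
egg [-0.5  3.5] mm
caddy [ 3.6 -5.3] mm
caddy top corners in crop [[198.0, 324.0], [168.0, 302.0], [236.0, 272.0], [206.0, 250.0]]
```

```bash
python3 -c "
from station import sign_off
print(sign_off())"
```

```text
the job is handed in; nothing more can be done
None
```

I handed the job in at about 51 s: the cup, egg cup, tin and caddy all stand upright on their own coasters, about 2–6 mm off centre by the last top picture, and the jar and spoon look undisturbed, though my first grip on the egg cup missed and leaned it about 0.3 rad (limit 0.6) before I righted it.

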